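Lock the dish carrier with its rod

ROBOT

A 6-joint arm with a two-finger parallel gripper is mounted at the origin on a cart in front of the work surface, level with it; the furniture and walls round the work are solid. World frame = base frame: x ahead of the robot, y to its left, z up, the work surface at z = 0. Lengths are in mm, angles in rad, forces in N, time in s.
With the tool pointing down it reaches from about 300 to 775 mm from the base axis. Payload 14.6 kg.
Tool frame: the origin (TCP) lies on the centre line of the jaws, within the pads' length; the fingertips stand 19 mm ahead of it and the grasp point (between the pads) is the TCP (bot.tip_reach is the distance from the TCP to the fingertips, in mm); y points along the fingers, x is the direction in which the jaws open and shut, and the axes are right-handed (so a half turn about y gives the same grasp; the last joint's range is limited). The gripper opens to 85 mm and grips with 20 to 120 N. Pads are 22 mm wide; open, the fingers measure 114 mm over their backs; the gripper's body (76 mm by 85 mm) begins 54 mm behind the grasp point. The pads swing forward as they close: fully open they stand 13 mm farther back than shut.
Start: joints at [-1.187, 0.3, 1.521, -0, 1.321, -0.067], TCP at [239.619, -495.048, 220.081] pointing down, gripper open.
Joint ranges: [-3.03, 3.03], [-0.79, 2.21], [0.23, 2.52], [-1.04, 4.18], [0, 3.07], [-2.55, 2.55]. Speed limits (rad/s): [2.22, 2.22, 2.57, 3.14, 3.14, 3.14].

INTERFACE

Orientations are given as a unit quaternion [w, x, y, z].
In Python, from rig import bot gives the robot as it stands. Calls block until the motion is done:
- bot.move_to(position, orientation): joint-space move of the TCP to a pose.
- bot.servo_line(position, attitude=None, speed=150, until_force=None): straight line of the TCP; attitude=None keeps the orientation; speed is the mean speed in mm/s. With until_force (N) it stops when the force on the tool has changed by that much, and returns True; else False.
- bot.move_joints(angles): joint-space move.
- bot.move_gripper(opening, grip_force=None): finger opening in mm; grip_force is the grip in N (None keeps the last); returns when the fingers have stopped.
- bot.dwell(seconds).
- bot.ik(position, orientation): joint angles nearest the present ones, or None.
- bot.read_state(): the state.
- bot.read_camera(name): name is "scene" or "top"; returns a dict with "image" (420x560x3 uint8, blue, green, red), "depth" (420x560 float32, mm along the optical axis (not along the pixel's ray), 0 where there is no reading), "fovy" (degrees; the focal length in pixels is half the picture's height over the tangent of half this angle, whatever the lens; pixels are square), "cx", "cy" (the principal point, pixels), "eye" and "attitude" of the camera in the world. Camera axes: x right, y down, z forward; pixel columns grow to the right and rows downward; lengths in mm; the calibration is good to about 2 mm. A picture is of the moment at which its call begins.
A pose or a line that the arm cannot do raises bot.MotionError and nothing moves.
- bot.finish_job(): hands the job in, once; it reports no verdict.
The state is a dict: "clock": time; "joint_positions": joint angles; "qvel": joint speeds; "effort": joint torques, N m; "ee_pos": TCP position; "tool_rot": TCP orientation; "ft_force": force on the tool from outside, world axes, zero at the start; "moment": the same for the moment, N m; "grip_width": finger opening in mm.
Only numpy, scipy, OpenCV 4.12 (cv2) and the standard library are available. Lean on these libraries where they do the work, as an engineer would, in place of code of your own. Each camera call takes 0.05 s, during which the arm holds its last target.

TASK

The dish carrier on the left is full; lock it so that the dishes cannot slide out of its open front. Take the longer of the two rods that stand in the tube rack by its handle and lower it upright, under control and without dropping it, down through the hole in the carrier's top tongue and on through the hole in the tongue below it, until its disc lies flat on the top tongue, and let go. Leave the shorter rod where it stands.

Things in the scene. Friction and masses are not known exactly. Their poses are not given: they have to be found in the camera images.
- long_rod_grip (a point): Centre of the longer rod's handle: round, grey with black rings, 24 mm thick, 60 mm long. Under it a disc of 52 mm diameter, 4 mm thick, then a steel shaft 14 mm thick, 124 mm long. Rod 188 mm, 0.12 kg, stands in an end hole of the blue tube rack. This point: 34 mm above the disc's underside, 158 above the foot, 162 above the worktop; z along the rod, up. Tubes in the rack end 131 mm up.
- long_rod_foot (a point): Lower end of the longer rod's shaft, on its axis; same axes. 4 mm above the worktop while the rod stands in the rack. The rack is fixed, 68x188x88 mm, with loose square holes 22 mm wide: lift the rod straight up until the foot is over the rack's end plates, 88 mm above the worktop.
- top_eye (a point): Centre, at its upper face, of the round 32 mm hole in the top front tongue (48x60 mm, 6 thick) of the fixed metal dish carrier; 134 mm above the worktop; z up, x towards the dishes. An equal hole lies exactly below, upper face 112 mm lower. Nothing on the carrier is over 4 mm above the top tongue. Rod fully home: handle centre 34 mm above this point, foot 124 mm below it.
- short_rod_grip (a point): Centre of the handle of the shorter rod, a bystander at the other end of the rack: the same handle but no disc, and a shaft of only 80 mm (140 mm in all), too short for the carrier. Its handle's centre is 114 mm and its top 144 mm above the worktop; carry the longer rod over it or round it.
Not all that is in view belongs to the job. What is shaped like the part that bears long_rod_grip but green or pink is not meant.

How it is judged (in metres and radians):
On the way:
1. the longer rod is lowered through the top hole under control: its foot is seen below the top tongue, inside the hole, and still above the lower hole for 0.15 s (z of long_rod_foot in the frame of top_eye between -0.112 and -0.006 m and horizontal distance between long_rod_foot and top_eye below 0.03 m and angle between long_rod_grip's own z axis and vertical below 0.35 rad), for 0.15 s.
At the end, for the whole second after the job is handed in: The longer rod hangs through both holes, released: foot and handle within 14 and 16 mm of the holes' axis, foot at least 119 mm below the top hole's upper face (home is 124), within 6 degrees of upright; the shorter rod's handle within 40 mm of its start (horizontal distance between long_rod_foot and top_eye below 0.014 m and horizontal distance between long_rod_grip and top_eye below 0.016 m and z of long_rod_foot in the frame of top_eye below -0.119 m and angle between long_rod_grip's own z axis and vertical below 0.1 rad and distance of long_rod_grip from where it was at the start of the episode above 0.1 m and distance of short_rod_grip from where it was at the start of the episode below 0.04 m); the robot touches nothing.
It fails at once if the shorter rod is taken or knocked out of its place (its handle moves by more than 40 mm) (distance of short_rod_grip from where it was at the start of the episode above 0.04 m).
It also fails if it takes over 42 s, if anything falls off the work surface, if the arm or the gripper's body presses on something with over 40 N, if the wrist force passes 120 N, or if a joint passes its speed limit or range.

## Working session

There is one attempt and no reset: what is moved stays moved. The work goes in short steps, each a Python script; the robot and the scene stay as the last script left them, time stands still between calls to the robot, and variables do not carry over. Pictures are saved under pics/ and viewed, and the job is handed in when it is done.

```bash
ls; mkdir -p pics
cat > h.py <<'E'
import numpy as np, cv2
from rig import bot
from scipy.spatial.transform import Rotation as R
def rot(q): return R.from_quat([q[1],q[2],q[3],q[0]]).as_matrix()
def cam(n):
    c=bot.read_camera(n); c['f']=c['image'].shape[0]/2/np.tan(np.radians(c['fovy'])/2); c['Rm']=rot(c['attitude']) if np.size(c['attitude'])==4 else np.array(c['attitude']); return c
def ray(c,u,v):
    return c['Rm']@np.array([(u-c['cx'])/c['f'],(v-c['cy'])/c['f'],1.])
def onplane(c,u,v,z):
    d=ray(c,u,v); e=np.array(c['eye']); return e+d*(z-e[2])/d[2]
def pt(c,u,v):
    return np.array(c['eye'])+ray(c,u,v)*c['depth'][int(round(v)),int(round(u))]
def cloud(c):
    v,u=np.mgrid[0:420,0:560]; d=c['depth']
    p=np.stack([(u-c['cx'])/c['f']*d,(v-c['cy'])/c['f']*d,d],-1)@c['Rm'].T+np.array(c['eye']); p[d<=0]=np.nan; return p
def proj(c,p):
    q=c['Rm'].T@(np.array(p)-np.array(c['eye'])); return c['cx']+c['f']*q[0]/q[2], c['cy']+c['f']*q[1]/q[2]
E
python3 - <<'E'
from h import *
import pickle
for n in ['scene','top']:
    c=cam(n); pickle.dump({k:c[k] for k in c},open(f'{n}0.pkl','wb'))
    print(n,c['eye'],c['attitude'],c['fovy'],c['cx'],c['cy'],(c['depth']>0).mean())
    cv2.imwrite(f'pics/{n}0.png',c['image'])
print(bot.read_state())
E
```

```text
pics
scene [  447.36617057 -1389.05156357   769.1666658 ] [-0.53579567  0.84386496 -0.02745496  0.00781967] 42.80324572295623 278.91245320711613 208.05651778795703 0.9960501700680272
top [ 432.65036376  -29.31479725 1294.79898763] [ 0.02449021 -0.69776404  0.71507363 -0.03457282] 57.44853804438804 280.78297087519695 209.48843509271103 0.9956079931972789
{'clock': 0.1, 'joint_positions': array([-1.18662671e+00,  3.00439181e-01,  1.52151211e+00, -2.57219926e-08,
        1.32069827e+00, -6.66096742e-02]), 'qvel': array([ 4.72861015e-04, -2.18435095e-03, -1.63944987e-03, -5.45252754e-05,
        1.13577500e-03,  2.03093722e-03]), 'effort': array([ 6.46977987e-04, -5.44377100e+01, -3.62370980e+01, -8.90990032e-05,
        3.05627720e-03,  5.59987018e-05]), 'ee_pos': array([ 239.52768484, -494.86060156,  219.56800612]), 'tool_rot': array([ 0.59931567, -0.59887743,  0.3759131 , -0.37530773]), 'ft_force': array([-0.08637675, -0.3476721 ,  0.37686381]), 'moment': array([-0.03244489,  0.0094845 ,  0.02096895]), 'grip_width': 85.48693799767562}
```

View pics/scene0.png

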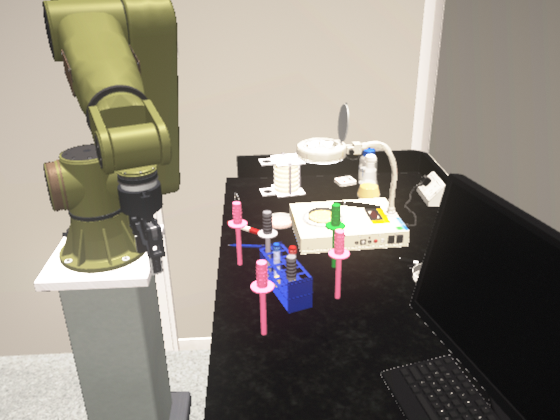

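View pics/top0.png

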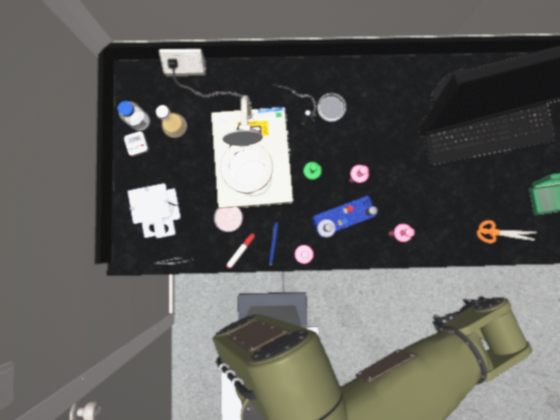

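Run:
```python
import cv2,pickle,numpy as np
t=cv2.imread('pics/top0.png'); s=cv2.imread('pics/scene0.png')
a=cv2.resize(t[170:270,110:210],(400,400),interpolation=cv2.INTER_CUBIC)
b=cv2.resize(t[170:270,290:390],(400,400),interpolation=cv2.INTER_CUBIC)
cv2.imwrite('pics/crop_t.png',np.hstack([a,b]))
a=cv2.resize(s[130:230,230:330],(400,400),interpolation=cv2.INTER_CUBIC)
b=cv2.resize(s[200:320,240:360],(400,400),interpolation=cv2.INTER_CUBIC)
cv2.imwrite('pics/crop_s.png',np.hstack([a,b]))
```

```text
(no output)
```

View pics/crop_t.png

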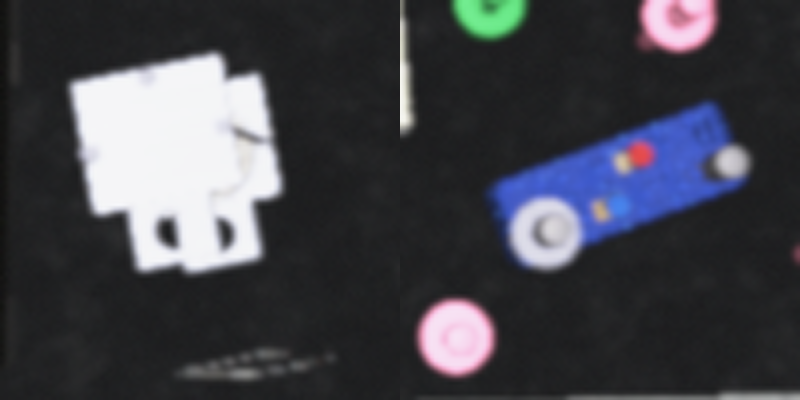

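View pics/crop_s.png

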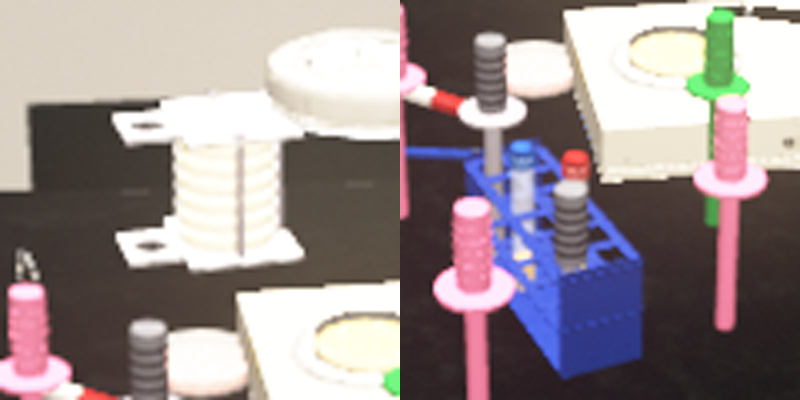

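Run:
```python
from h import *
import pickle
np.set_printoptions(precision=1,suppress=True,linewidth=160)
t=pickle.load(open('top0.pkl','rb')); s=pickle.load(open('scene0.pkl','rb'))
P=cloud(t); Q=cloud(s)
print(rot(bot.read_state()['tool_rot']))
# carrier rim heights
m=np.abs(P[...,2]-134)<6; m[:, :110]=0; m[:,200:]=0; m[:170]=0;m[270:]=0
v,u=np.where(m); print('z134 mask',len(u),u.min(),u.max(),v.min(),v.max())
img=cv2.resize((np.nan_to_num(P[170:270,110:210,2]).clip(0,250)).astype(np.uint8),(400,400),interpolation=cv2.INTER_NEAREST)
img2=cv2.resize((np.nan_to_num(Q[130:230,230:330,2]).clip(0,250)).astype(np.uint8),(400,400),interpolation=cv2.INTER_NEAREST)
cv2.imwrite('pics/hgt.png',cv2.applyColorMap(np.hstack([img,img2]),cv2.COLORMAP_JET))
# objects: heights in top
for n,(u,v) in dict(long=(328,227),disc=(320,232),short=(373,210),p1=(304,254),p2=(403,233),p3=(360,173),green=(312,170)).items():
    print(n,P[v,u],t['image'][v,u])
for n,(u,v) in dict(longtop=(267,213),long=(267,222),short=(291,262)).items():
    print(n,Q[v,u])
print('max height y>-.. region', [ (a,np.nanmax(P[...,2][(P[...,1]>a)&(P[...,1]<a+100)&(P[...,0]>300)&(P[...,0]<900)])) for a in range(-300,600,100)])
# carrier top edges
```

```text
[[ 0.4 -0.   0.9]
 [-0.9  0.   0.4]
 [-0.  -1.   0. ]]
z134 mask 1443 128 170 184 236
long [ 471.  -181.1  191.1] [216 213 215]
disc [ 458.5 -164.6  130.1] [223 206 206]
short [ 520.5 -325.3  145.5] [203 196 199]
p1 [ 395.1 -110.   184.6] [243 226 247]
p2 [ 448.7 -406.3  164.5] [136 112 191]
p3 [ 628.4 -283.1  179.1] [137 113 187]
green [ 639.  -140.6  187.8] [ 86 155  67]
longtop [ 474.  -192.9  193.5]
long [ 473.2 -199.5  171.8]
short [ 522.6 -333.7  134.4]
max height y>-.. region [(-300, np.float64(192.95779548853056)), (-200, np.float64(196.10354403647875)), (-100, np.float64(355.08865634877657)), (0, np.float64(402.8790502199573)), (100, np.float64(289.94600506466463)), (200, np.float64(157.25359759461162)), (300, np.float64(159.57871496479493)), (400, np.float64(141.420818255192)), (500, np.float64(519.3418244366724))]
```

View pics/hgt.png

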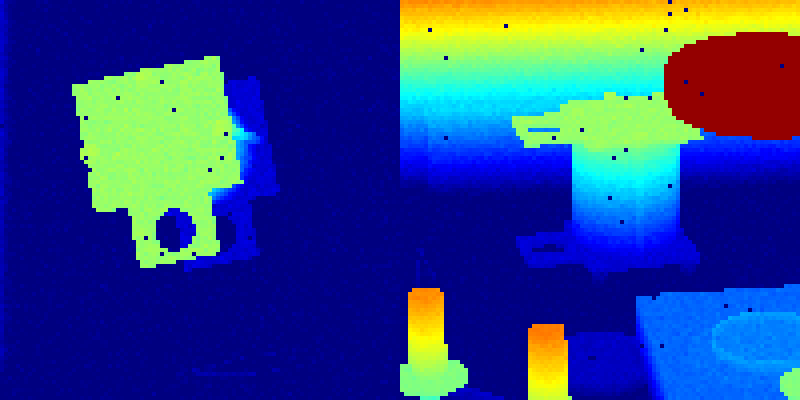

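Run:
```python
from h import *
import pickle
np.set_printoptions(precision=1,suppress=True,linewidth=160)
t=pickle.load(open('top0.pkl','rb')); s=pickle.load(open('scene0.pkl','rb'))
P=cloud(t); Q=cloud(s)
def holes(c,m):
    cs,h=cv2.findContours(m.astype(np.uint8),cv2.RETR_CCOMP,cv2.CHAIN_APPROX_NONE)
    for k,x in enumerate(cs):
        if h[0][k][3]>=0:
            f=np.zeros(m.shape,np.uint8); cv2.drawContours(f,cs,k,1,-1); f&=~m.astype(np.uint8)&1
            if f.sum()>8:
                v,u=np.where(f); yield u.mean(),v.mean(),f.sum()
m=np.abs(P[...,2]-134)<8; m[:, :110]=0; m[:,200:]=0; m[:170]=0;m[270:]=0
for u,v,n in holes(t,m): print('top hole',u,v,n,onplane(t,u,v,134), 'diam',2*np.sqrt(n/np.pi)*1160/t['f'])
# scene: dark in tongue
g=s['image'].max(2)
for v0,v1,z in ((150,172,131),(182,202,19)):
    mm=(g>150); w=np.zeros_like(mm); w[v0:v1,255:285]=mm[v0:v1,255:285]
    for u,v,n in holes(s,w): print('scene hole',z,u,v,n,onplane(s,u,v,z))
# long rod
for n,lo,hi,ztop,(u0,u1,v0,v1) in (('long',150,215,192,(312,342,210,245)),('short',130,155,144,(360,385,200,222))):
    k=np.zeros(P.shape[:2],bool); k[v0:v1,u0:u1]=(P[v0:v1,u0:u1,2]>ztop-6)
    v,u=np.where(k); print(n,'top',len(u),u.mean(),v.mean(),onplane(t,u.mean(),v.mean(),ztop),np.nanmedian(P[k][:,2]))
k=np.zeros(P.shape[:2],bool); k[210:245,312:342]=np.abs(P[210:245,312:342,2]-132)<5
v,u=np.where(k); (c,r)=cv2.minEnclosingCircle(np.c_[u,v].astype(np.float32)); print('disc',c,r,onplane(t,*c,132),r*2*1163/t['f'])
# scene handle: rows silhouettes, axis points
for (u0,u1,v0,v1,z0,z1,n) in ((258,276,208,245,140,192,'long'),(283,300,250,282,90,143,'short')):
    q=Q[v0:v1,u0:u1].reshape(-1,3); q=q[(q[:,2]>z0)&(q[:,2]<z1)&(np.abs(q[:,1]-(-190 if n=='long' else -330))<40)]
    # fit circle r=12 on xy
    from scipy.optimize import least_squares
    r=least_squares(lambda p:np.hypot(q[:,0]-p[0],q[:,1]-p[1])-12,[q[:,0].mean(),q[:,1].mean()+8],loss='soft_l1'); print(n,'scene fit',r.x,len(q),np.abs(r.fun).mean())
# top tongue direction, near objects
k=m.copy(); pts=P[k][:,:2].astype(np.float32); print(cv2.minAreaRect(pts))
# tall lamp region
k=(P[...,2]>200)&(P[...,0]<900)&(P[...,0]>250)&(P[...,1]>-450)&(P[...,1]<480)
print('tall',np.nanpercentile(P[k],[1,50,99],axis=0))
k=(P[...,2]>200)&(P[...,0]<900)&(P[...,0]>250)&(P[...,1]>480)&(P[...,1]<700)
print('wall',np.nanpercentile(P[k],[1,50,99],axis=0))
```

```text
top hole 153.3132530120482 227.04819277108433 83 [485.7 338.5 134. ] diam 31.12008935829848
long top 53 328.35849056603774 226.9245283018868 [ 471.1 -182.   192. ] 191.82253963838343
short top 49 372.0816326530612 210.10204081632654 [ 520.4 -322.9  144. ] 143.6758484482043
disc (329.5, 226.0) 12.54003620147705 [ 475.9 -193.9  132. ] 76.1197303692906
long scene fit [ 472.5 -182.1] 193 1.6398637866623391
short scene fit [ 521.8 -323.8] 203 1.3953589576836276
((535.7344360351562, 348.8625183105469), (148.94207763671875, 112.6249008178711), 10.295538902282715)
tall [[ 250.5 -446.   268.2]
 [ 576.6   -7.8  377.6]
 [ 806.5  106.5  691.5]]
wall [[256.6 537.2 204.6]
 [574.5 539.5 385.4]
 [893.6 541.9 506.3]]
```

Run:
```python
from h import *
import pickle
np.set_printoptions(precision=1,suppress=True,linewidth=160)
t=pickle.load(open('top0.pkl','rb')); s=pickle.load(open('scene0.pkl','rb'))
P=cloud(t)
H=[485.7,338.5]
print('proj',proj(s,H+[134]),proj(s,H+[22]),proj(t,H+[134]))
print(np.array(s['image'][155:168,258:280].max(2)));print(np.array(s['image'][184:200,258:280].max(2)))
k=np.zeros(P.shape[:2],bool);k[90:200,205:295]=P[90:200,205:295,2]>200
print('lamp',np.nanmin(P[k],0),np.nanmax(P[k],0))
# pillar cluster of pink p1 at top
k=np.zeros(P.shape[:2],bool);k[235:270,290:320]=P[235:270,290:320,2]>150
print('p1',np.nanmedian(P[k],0),np.nanmax(P[k],0))
st=bot.read_state();print(st['clock'])
yawq=None
# candidates of jaw yaw
def q(yaw): # tool y down, x in horizontal at yaw
    x=np.array([np.cos(yaw),np.sin(yaw),0]);y=np.array([0,0,-1.]);z=np.cross(x,y)
    r=R.from_matrix(np.c_[x,y,z]).as_quat(); return [r[3],*r[:3]]
for d in range(-180,180,20):
    yy=np.radians(d)
    print(d,[bot.ik(p,q(yy)) for p in ([471.8,-182,162],[471.8,-182,340],[485.7,338.5,340],[485.7,338.5,168])])
```

```text
proj (np.float64(265.4844136708972), np.float64(161.33326285799745)) (np.float64(266.3422968673502), np.float64(191.37856289403004)) (np.float64(153.31894814763336), np.float64(227.06354358934553))
[[143 142 124 108 109 109 109 110 111 110  95  85 237 253 254 254 255 255 255 255 255 255]
 [ 64  64  66  65  65  65  67  67  67  69  68  68 247 255 255 255 255 255 255 255 255 255]
 [ 62  64  64  64  65  65  65  65 131 162 204 225 248 255 255 255 255 255 255 255 255 255]
 [186 227 245 251 251 251 251 251 253 254 255 255 255 255 255 255 255 255 255 255 255 255]
 [238 255 255 255 255 255 255 255 255 255 255 255 255 255 255 255 255 255 255 255 255 255]
 [208 255 255 255 254 244 243 233 223 228 229 244 253 255 255 255 255 255 255 255 255 255]
 [116 253 255 255 248 173 157 124 109 133 147 165 209 254 255 255 255 255 255 255 255 255]
 [ 62 196 254 255 255 251 240 223 222 222 244 250 254 255 255 255 255 255 255 255 255 255]
 [ 62  80 223 255 255 255 255 255 254 254 255 255 255 255 255 255 255 255 255 255 255 255]
 [ 63  62 153 253 255 255 255 254 253 252 249 250 246 242 230 218 232 236 255 255 2
[... 3904 characters left out ...]
  1.4, -0. ,  1.6, -1.8]), array([ 0.5,  0.3,  1.2, -0. ,  1.6, -0.8]), array([ 0.5,  0.4,  1.5, -0. ,  1.2, -0.8])]
100 [array([-0.4,  0.3,  1.7, -0. ,  1.2, -2.2]), array([-0.4,  0.1,  1.4, -0. ,  1.6, -2.2]), array([ 0.5,  0.3,  1.2, -0. ,  1.6, -1.2]), array([ 0.5,  0.4,  1.5, -0. ,  1.2, -1.2])]
120 [array([-0.4,  0.3,  1.7, -0. ,  1.2, -2.5]), array([-0.4,  0.1,  1.4, -0. ,  1.6, -2.5]), array([ 0.5,  0.3,  1.2, -0. ,  1.6, -1.5]), array([ 0.5,  0.4,  1.5, -0. ,  1.2, -1.5])]
140 [None, None, array([ 0.5,  0.3,  1.2, -0. ,  1.6, -1.9]), array([ 0.5,  0.4,  1.5, -0. ,  1.2, -1.9])]
160 [None, None, array([ 0.5,  0.3,  1.2,  0. ,  1.6, -2.2]), array([ 0.5,  0.4,  1.5,  0. ,  1.2, -2.2])]
```

```bash
cat >> h.py <<'E'
def q(yaw):
    x=np.array([np.cos(yaw),np.sin(yaw),0]);y=np.array([0,0,-1.]);z=np.cross(x,y)
    r=R.from_matrix(np.c_[x,y,z]).as_quat(); return [r[3],*r[:3]]
def S(tag=''):
    s=bot.read_state(); print(tag,round(s['clock'],2),np.round(s['ee_pos'],1),np.round(s['ft_force'],1),round(s['grip_width'],1))
def snap(name,*crops):
    out=[]
    for n,(u0,v0,w) in crops:
        c=cam(n); out.append(cv2.resize(c['image'][v0:v0+w,u0:u0+w],(400,400),interpolation=cv2.INTER_CUBIC))
    cv2.imwrite(f'pics/{name}.png',np.hstack(out))
E
python3 - <<'E'
from h import *
Q=q(np.radians(47))
bot.servo_line([239.6,-495,310],speed=200)
bot.move_to([471.8,-182,290],Q); S('pre')
snap('pre',('scene',(200,150,140)),('top',(270,160,120)))
E
```

```text
pre 2.15 [ 471.6 -182.6  289.7] [-0.6  0.1  0.5] 85.5
```

View pics/pre.png

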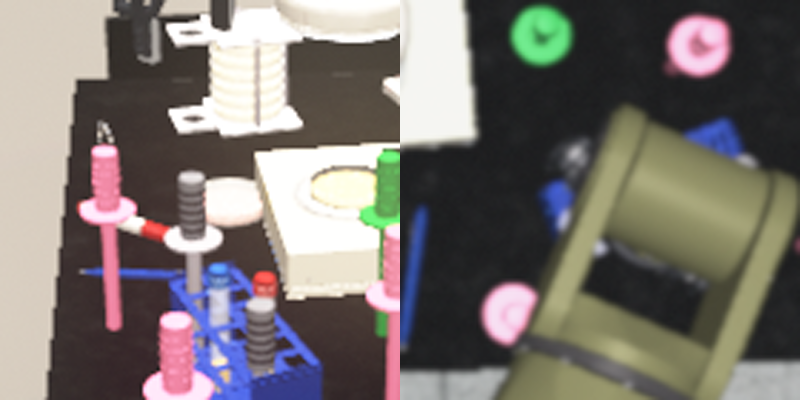

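Candidates in the top/scene views:

| Object | Top pixel | Scene pixel | Match |
|---|---|---|---|
| Grey handle with white disc, rack's left end | (328,227) | (267,222) | Long rod: top at z≈192 as described, disc present |
| Grey handle, no disc | (372,210) | (291,268) | Short rod: top at z≈144 |
| Pink rods | (304,254), (403,233), (360,173) | – | Decoys |
| Green rod | (312,170) | – | Decoy |

I choose the first. The pre-grasp crop shows the open fingers straddling above that handle, so I'll go down and grip.

Run:
```python
from h import *
hit=bot.servo_line([471.8,-182,166],speed=110,until_force=8); S(f'down {hit}')
if not hit:
    bot.move_gripper(10,60); S('grip')
    snap('grip',('scene',(200,150,140)),('top',(270,160,120)))
```

```text
down False 3.52 [ 472.1 -182.1  166.6] [ 0.3 -0.1 -0.4] 85.2
grip 4.13 [ 472.  -182.1  166.4] [-0.3  0.3  5.3] 21.6
```

View pics/grip.png

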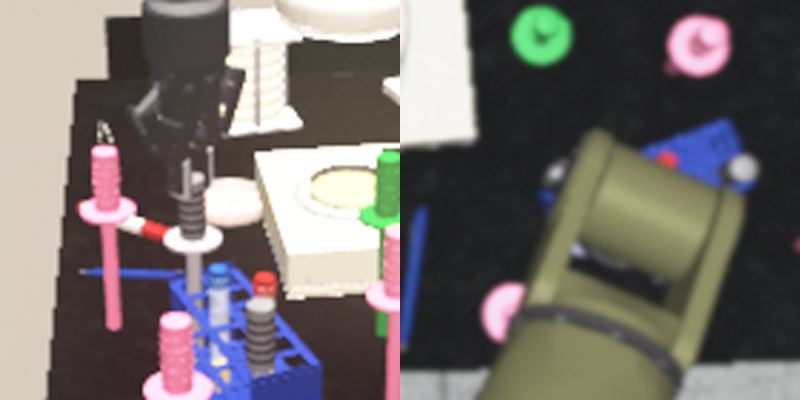

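Run:
```python
from h import *
c=cam('scene'); cv2.imwrite('pics/gripz.png',cv2.resize(c['image'][185:255,232:302],(560,560),interpolation=cv2.INTER_NEAREST))
print(proj(c,[472,-182,147]),proj(c,[472,-182,166]),proj(c,[472,-182,192]))
```

```text
(np.float64(266.529936543705), np.float64(227.69984842511997)) (np.float64(266.3332347660119), np.float64(220.98924611525425)) (np.float64(266.06020920369986), np.float64(211.67481087937747))
```

View pics/gripz.png

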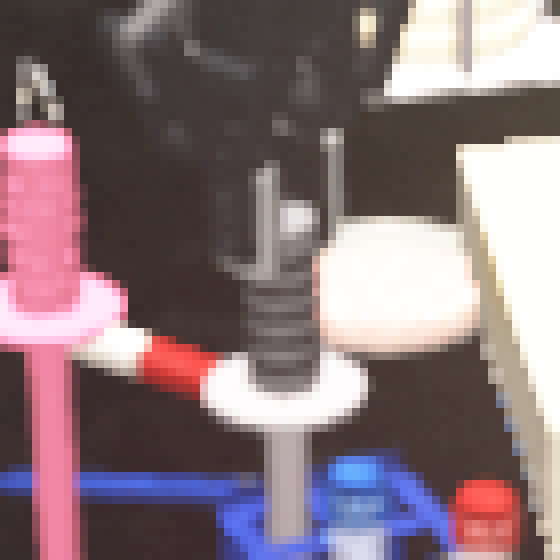

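The fingertips overlap only about 20 mm of the handle, with the near tip at scene row ~219, and the width reads 21.6. I'll regrip 10 mm lower before lifting.

Run:
```python
from h import *
print(bot.tip_reach)
bot.move_gripper(45); S('open')
hit=bot.servo_line([471.8,-182,156],speed=60,until_force=6); S(f'down {hit}')
if not hit:
    bot.move_gripper(10,60); S('grip')
    hit=bot.servo_line([471.8,-182,190],speed=60,until_force=12); S(f'lift {hit}')
    c=cam('scene'); cv2.imwrite('pics/grip2.png',cv2.resize(c['image'][175:255,232:312],(560,560),interpolation=cv2.INTER_NEAREST))
```

```text
19.0
open 4.63 [ 471.7 -181.9  165.8] [ 0.3 -0.5  0.6] 45.3
down False 4.95 [ 471.6 -181.9  155.4] [-0.2 -0.3 -0.3] 44.9
grip 5.28 [ 472.  -182.1  156.4] [-0.1  0.3  2.6] 22.2
lift False 5.99 [ 471.7 -182.   189.8] [-0.3 -0.1 -2.3] 21.9
```

View pics/grip2.png

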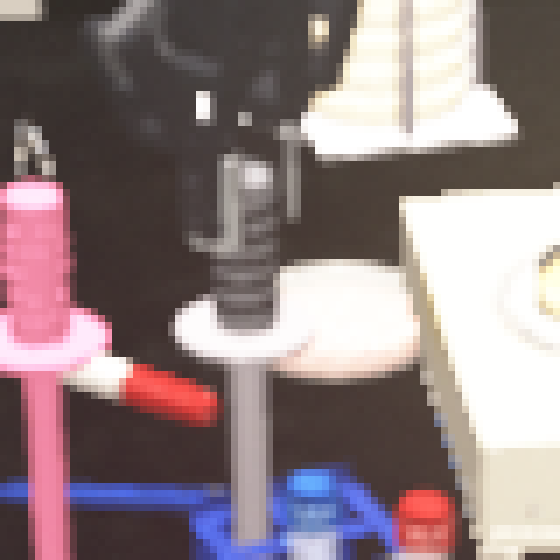

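Rod is held and upright, lifted 34 mm (disc now at crop row 335, foot still in the rack). I'll continue straight up, then carry it round the front.

Run:
```python
from h import *
bot.servo_line([471.8,-182,370],speed=150); S('up')
bot.servo_line([425,60,370],speed=180); S('mid')
bot.servo_line([486.5,338.5,345],speed=180); S('over')
bot.dwell(0.3)
snap('over',('scene',(220,60,150)),('top',(110,170,100)))
c=cam('scene');cv2.imwrite('pics/over_s.png',c['image'])
c=cam('top');import pickle;pickle.dump(c,open('top1.pkl','wb'))
```

```text
up 7.39 [ 471.7 -181.9  369.2] [ 0.   0.3 -1.6] 22.1
mid 8.91 [425.1  59.5 370. ] [ 0.5  0.3 -1.3] 22.3
over 10.65 [486.5 338.  345.3] [ 0.4 -0.4 -1. ] 22.3
```

View pics/over.png

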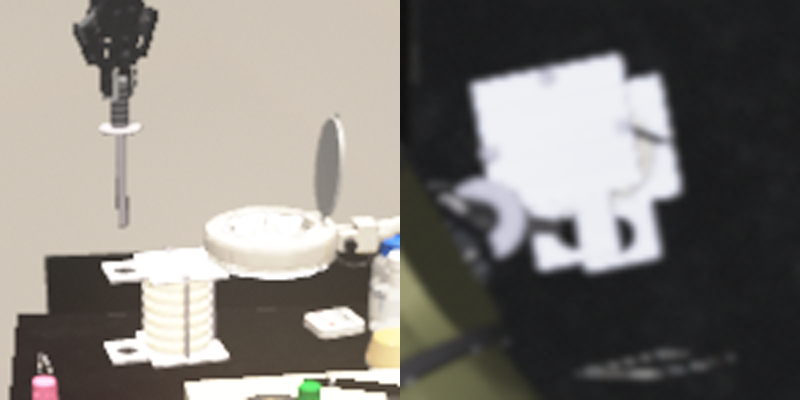

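Run:
```python
from h import *
import pickle
np.set_printoptions(precision=2,suppress=True,linewidth=170)
s=cam('scene'); t=pickle.load(open('top1.pkl','rb'))
X=[486.5,338.0]
for z in (193+130,193+26,300,193): print(z,proj(s,X+[z]),proj(t,X+[z]))
D=s['depth']; 
for v in range(112,147,3):
    row=D[v,250:285]; u=np.where((row>500)&(row<1830))[0]+250
    print(v,u.min() if len(u) else None,u.max() if len(u) else None,u.mean() if len(u) else None, np.median(D[v,u]) if len(u) else None)
cv2.imwrite('pics/over2.png',np.hstack([cv2.resize(s['image'][95:170,240:315],(400,400),interpolation=cv2.INTER_CUBIC),cv2.resize(t['image'][195:245,115:165],(400,400),interpolation=cv2.INTER_CUBIC)]))
P=cloud(t); print(np.round(P[218:236:1,130:160,2]).astype(int)[:, ::1])
```

```text
323 (np.float64(264.1798853963193), np.float64(106.95710639940462)) (np.float64(129.6903181720431), np.float64(223.90227960505558))
219 (np.float64(265.04600088897996), np.float64(137.5048003290027)) (np.float64(143.8200281738312), np.float64(225.61944601937182))
300 (np.float64(264.3751779946016), np.float64(113.84503135813829)) (np.float64(133.06988201294786), np.float64(224.31299387462693))
193 (np.float64(265.25590148415426), np.float64(144.90794597338882)) (np.float64(146.9352415249695), np.float64(225.99803409650343))
112 263 266 264.5 1751.8438
115 263 266 264.5 1758.5557
118 263 266 264.5 1756.2203
121 263 266 264.5 1765.4578
124 263 266 264.5 1772.5918
127 263 266 264.5 1777.4126
130 263 266 264.5 1780.2982
133 263 266 264.5 1783.709
136 263 267 265.0 1787.8154
139 264 267 265.5 1794.5773
142 264 267 265.5 1795.9805
145 264 266 265.0 1802.8506
[[                 319                  318                  320                  321                  321                  322                  320
                   321                  322                  133                  137 
[... 10664 characters left out ...]
                 452                  452                  442                  433                   -4                    3                    1
                     5                   -5                    0                    0                    4                    0                    2
                    -2                  132                  136                  131                  132                  132                  130
                   136                  135                  133                   -1                    1                   20                   24
                    25                   26]]<stdin>:12: RuntimeWarning: invalid value encountered in cast
```

View pics/over2.png

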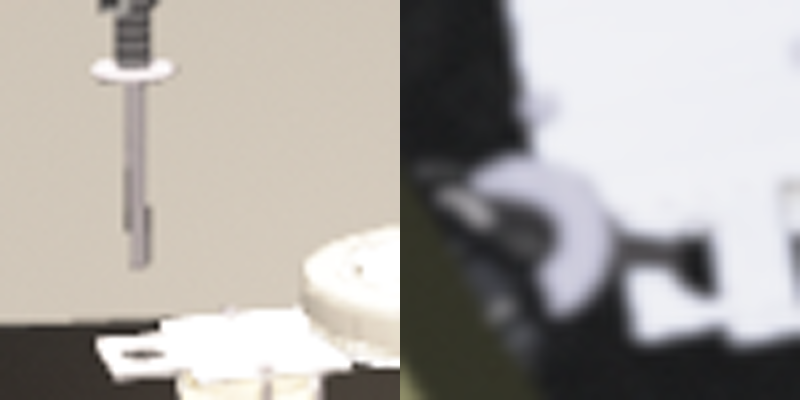

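Both views put the rod within about 2 mm of the hole's axis: the foot at top (147,226) and scene (266,145), the hole at scene (266,161). I'll lower it in stages with force stops.

Run:
```python
from h import *
x=[486.2,338.3]
hit=bot.servo_line(x+[290],speed=80,until_force=6); S(f'a {hit}')
hit=bot.servo_line(x+[215],speed=50,until_force=6); S(f'b {hit}')
c=cam('scene');t=cam('top')
cv2.imwrite('pics/in1.png',np.hstack([cv2.resize(c['image'][125:205,232:312],(400,400),interpolation=cv2.INTER_CUBIC),cv2.resize(t['image'][185:255,115:185],(400,400),interpolation=cv2.INTER_CUBIC)]))
```

```text
a False 12.04 [486.3 338.4 290.6] [ 0.   0.2 -1.3] 22.1
b False 13.69 [486.3 338.4 215.3] [-0.3  0.  -0.6] 22.0
```

View pics/in1.png

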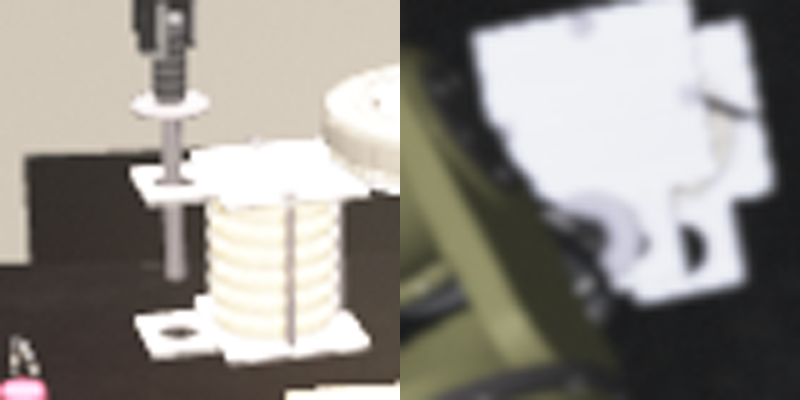

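The rod is through the top hole, with its foot at crop (175,280). The lower hole at (181,332) lies about 3 mm further in +x, so I'll shift 1.5 mm and continue.

Run:
```python
from h import *
x=[487.8,338.3]
hit=bot.servo_line(x+[196],speed=40,until_force=6); S(f'a {hit}')
if not hit:
    hit=bot.servo_line(x+[170],speed=30,until_force=5); S(f'b {hit}')
if not hit:
    hit=bot.servo_line(x+[156],speed=15,until_force=4); S(f'c {hit}')
c=cam('scene');t=cam('top')
cv2.imwrite('pics/in2.png',np.hstack([cv2.resize(c['image'][125:205,232:312],(400,400),interpolation=cv2.INTER_CUBIC),cv2.resize(t['image'][185:255,115:185],(400,400),interpolation=cv2.INTER_CUBIC)]))
```

```text
a False 14.42 [487.8 338.3 196. ] [-0.5 -0.6 -1.4] 22.1
b False 15.43 [487.9 338.4 170.2] [-0.5 -0.6 -1.1] 22.2
c True 16.02 [487.9 338.4 162.4] [0.6 0.5 3.9] 22.1
```

View pics/in2.png

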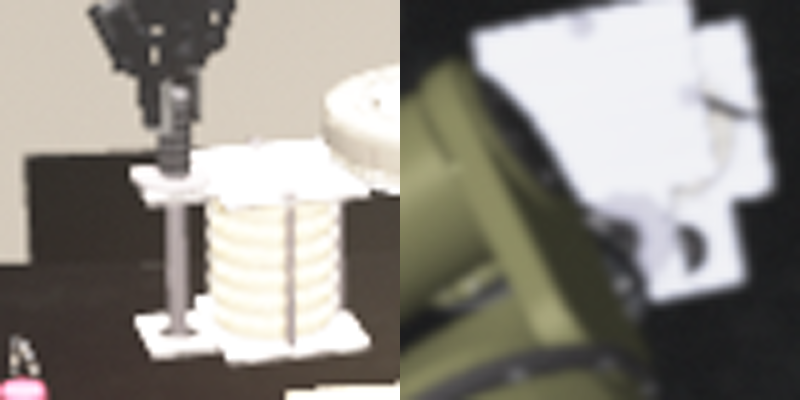

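Contact came at TCP z=162.4, against a predicted 162. The disc lies on the top tongue and the shaft passes through the lower hole at crop (178,330). I'll release and retreat straight up.

Run:
```python
from h import *
bot.move_gripper(60); S('open')
bot.servo_line([487.8,338.3,260],speed=100); S('up')
bot.servo_line([420,180,340],speed=200); S('away')
bot.dwell(0.3)
c=cam('scene');t=cam('top')
import pickle; pickle.dump(t,open('top2.pkl','wb')); pickle.dump(c,open('scene2.pkl','wb'))
cv2.imwrite('pics/end.png',np.hstack([cv2.resize(c['image'][125:205,232:312],(400,400),interpolation=cv2.INTER_CUBIC),cv2.resize(t['image'][185:255,115:185],(400,400),interpolation=cv2.INTER_CUBIC)]))
cv2.imwrite('pics/end_s.png',c['image'])
P=cloud(t); k=np.zeros(P.shape[:2],bool); k[205:250,125:175]=P[205:250,125:175,2]>190
v,u=np.where(k); print(len(u),onplane(t,u.mean(),v.mean(),198),np.median(P[k][:,2]))
k=np.zeros(P.shape[:2],bool); k[200:222,360:385]=P[200:222,360:385,2]>138
v,u=np.where(k); print('short',len(u),u.mean(),v.mean())
```

```text
open 16.57 [487.5 338.1 161.6] [ 0.3  0.8 -0.7] 59.8
up 17.7 [487.6 338.2 259.2] [ 0.7 -0.2 -0.7] 60.0
away 18.8 [420.1 180.5 339.3] [-0.2 -0.4 -0.5] 60.0
857 [447.31868352 316.63342903 198.        ] 624.7606303178873
short 47 372.2340425531915 210.14893617021278
```

View pics/end.png

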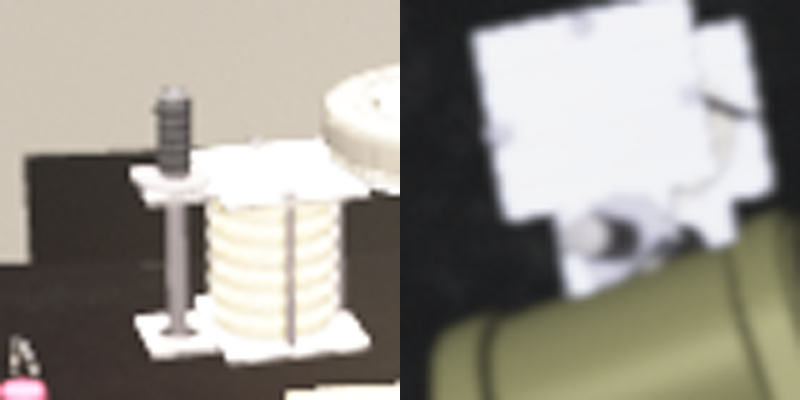

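View pics/end_s.png

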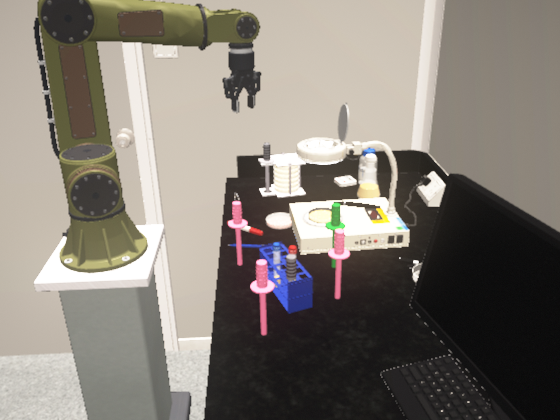

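Run:
```python
from h import *
import pickle
t=pickle.load(open('top2.pkl','rb'));P=cloud(t)
k=np.zeros(P.shape[:2],bool); z=P[205:250,125:175,2]; k[205:250,125:175]=(z>190)&(z<206)
n,l,s,ce=cv2.connectedComponentsWithStats(k.astype(np.uint8))
for i in range(1,n):
    if s[i][4]>15: print(s[i],ce[i],onplane(t,*ce[i],198),np.median(P[l==i][:,2]))
bot.finish_job(); S('done')
```

```text
[143 222   9   8  57] [147.05263158 225.73684211] [486.99189772 336.00323433 198.        ] 197.7523167398067
the job is handed in; nothing more can be done
the job is handed in; nothing more can be done
```

I took the longer rod from the rack, carried it round the front of the work and lowered it under force stops through both holes. I released it with its disc on the top tongue and handed the job in at about 19 s of robot time. No verdict was reported.

**Last checks**
- **Seating:** contact came at the predicted height, TCP z = 162.4 mm against about 162. After release, the handle top measured z ≈ 198 mm, which is the fully home height.
- **Position:** the handle is at (487, 336) mm and the hole at (485.7, 338.5) mm, about 3 mm apart. In the scene view the shaft stands upright through the lower hole.
- **Shorter rod:** it has not moved (top pixel (372,210) before and after).
- **Gripper:** it is clear of everything.

**What disagreed**
- **First grip:** the fingertips reached only about 20 mm down the handle, less than the tool data implied, so I regripped 10 mm lower before lifting. The jaw width read about 22 mm on a 24 mm handle, but the rod did not slip.
- **Camera mismatch:** the two cameras differed by about 3 mm in x on the lower hole. I split the difference with a 1.5 mm shift, which is well within the clearance.
- **Failed measurements:** an early scene-view hole detector and a disc-circle fit were unusable. I did not use either, and relied on the depth hole and the handle measurements instead.

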